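Make up a parts order in the kit tray

TASK

Make up this order in the black kit tray: put the larger of the two ball bearings flat over the upright post, the larger of the two blue oil filters upright in the round well, the brake pad flat in the rectangular nest between its corner stops, and the small cardboard carton upright in the square well, each fully down and let go. The smaller bearing and the smaller oil filter do not belong to the order: leave them standing where they are.

Things in the scene. Friction and masses are not known exactly. Their poses are not given: they have to be found in the camera images.
- bearing: The larger ball bearing (ordered): a steel ring with dark seals, outer diameter 62, bore 30, 16 mm high, about 200 g, lying flat on the counter. Origin: centre of its underside, on the axis; z is the bore's axis, up.
- small_bearing: The smaller ball bearing (not ordered, leave it): same look, outer diameter 42, bore 18, 16 mm high. Origin: centre of its underside.
- filter: The larger oil filter (ordered): a blue painted can standing on its rubber-gasket end, diameter 60, 58 mm high, straight-sided from 4 to 52 mm above its foot, small flutes around the top 14 mm, a steel disc on top; about 250 g. Origin: centre of its underside, z up along its axis.
- small_filter: The smaller oil filter (not ordered, leave it): same look and 58 mm high too, but only 44 mm in diameter. Origin: centre of its underside.
- brake_pad: Brake pad lying flat, lining up: steel backing plate 76 (x) x 40 (y) x 5 mm, narrower ears at the ends, two dark lining blocks (59 x 40 mm together); 14 mm high, about 180 g. Its straight sides, 40 mm apart along y, can be gripped over the full height. Origin: centre of its underside; x along its length.
- carton: Small brown cardboard carton with a pale tape strip over its top, rigid, 36 x 36 x 56 mm, standing upright, about 90 g. Origin: centre of its underside, z up, x and y along its sides.
- post_nest: The place for the bearing: an upright post in the middle of a flat plate; post diameter 12, standing 19 mm above the plate, its top 5 mm tapered. One of four fixed inserts (grey plate 104 x 104 x 4 mm, white walls or post) set two by two, 110 mm apart, same yaw, any order, in a fixed black tray (236 mm square, rim 10 mm high). Origin: centre of the underside, 6 mm above the counter; parts rest 4 mm above it.
- round_nest: The place for the oil filter: a round well with inner diameter 78, its 4 mm wall 12 mm above the plate. One of four fixed inserts (grey plate 104 x 104 x 4 mm, white walls or post) set two by two, 110 mm apart, same yaw, any order, in a fixed black tray (236 mm square, rim 10 mm high). Origin: centre of the underside, 6 mm above the counter; parts rest 4 mm above it.
- square_nest: The place for the carton: a square well, inside 54 x 54 mm, its 4 mm wall 12 mm above the plate, sides along x and y. One of four fixed inserts (grey plate 104 x 104 x 4 mm, white walls or post) set two by two, 110 mm apart, same yaw, any order, in a fixed black tray (236 mm square, rim 10 mm high). Origin: centre of the underside, 6 mm above the counter; parts rest 4 mm above it.
- pad_nest: Place for the brake pad: inside 92 (x) x 56 (y) mm, end walls and corner stops 10 mm above the plate, long sides open over the middle 56 mm. Pad lies along x, either way. One of four fixed inserts (grey plate 104 x 104 x 4 mm, white walls or post) set two by two, 110 mm apart, same yaw, any order, in a fixed black tray (236 mm square, rim 10 mm high). Origin: centre of the underside, 6 mm above the counter; parts rest 4 mm above it.

How it is judged (in metres and radians):
At the end, for the whole second after the job is handed in: Each ordered part rests released on its nest's plate (within 2.5 mm in height), within 13 mm of its centre, level within 0.08 rad, the pad lengthwise within 0.3 rad. Nothing moves. The smaller bearing and filter stand upright within 30 mm of where they began (horizontal distance between bearing and post_nest below 0.013 m and z of bearing in the frame of post_nest between 0.001 and 0.0065 m and angle between each of bearing, filter, carton, brake_pad's own z axis and vertical below 0.08 rad and linear speed of each of bearing, filter, carton, brake_pad below 0.02 m/s and contact force between each of bearing, filter, carton, brake_pad and the fingers below 0.1 N and horizontal distance between filter and round_nest below 0.013 m and z of filter in the frame of round_nest between 0.001 and 0.0065 m and horizontal distance between carton and square_nest below 0.013 m and z of carton in the frame of square_nest between 0.001 and 0.0065 m and horizontal distance between brake_pad and pad_nest below 0.013 m and z of brake_pad in the frame of pad_nest between 0.001 and 0.0065 m and angle between the x axis of brake_pad and the x axis of pad_nest, either way round below 0.3 rad and distance of each of small_bearing, small_filter from where it was at the start of the episode below 0.03 m and angle between each of small_bearing, small_filter's own z axis and vertical below 0.1 rad); the robot touches nothing.
It fails at once if the smaller bearing is moved more than 3 cm or knocked over (distance of small_bearing from where it was at the start of the episode above 0.03 m or angle between small_bearing's own z axis and vertical above 0.5 rad).
It fails at once if the smaller oil filter is moved more than 3 cm or knocked over (distance of small_filter from where it was at the start of the episode above 0.03 m or angle between small_filter's own z axis and vertical above 0.5 rad).
It also fails if it takes over 120 s, if anything falls off the work surface, if the arm or the gripper's body presses on something with over 40 N, if the wrist force passes 120 N, or if a joint passes its speed limit or range.

ROBOT

A 6-joint arm with a two-finger parallel gripper is mounted at the origin on the work surface. World frame = base frame: x ahead of the robot, y to its left, z up, the work surface at z = 0. Lengths are in mm, angles in rad, forces in N, time in s.
With the tool pointing down it reaches from about 350 to 975 mm from the base axis. Payload 7.1 kg.
Tool frame: the origin (TCP) lies between the finger pads; the fingertips stand 17 mm ahead of it and the grasp point (between the pads) lies 2 mm behind it (tip_reach is the y of the fingertips in the tool frame, in mm); y points along the fingers, x is the direction in which the jaws open and shut, and the axes are right-handed (so a half turn about y gives the same grasp; the last joint's range is limited). The gripper opens to 88 mm and grips with 3 to 60 N. Pads are 20 mm wide; open, the fingers measure 115 mm over their backs; the gripper's body (75 mm by 178 mm) begins 61 mm behind the grasp point.
Start: joints at [-1.278, 0.423, 1.63, -0, 1.089, -0.019], TCP at [191.75, -594.842, 239.675] pointing down, gripper open.
Joint ranges: [-3, 3], [-0.9, 2.11], [0.09, 2.58], [-1.31, 4.45], [0.11, 2.69], [-2.54, 2.54]. Speed limits (rad/s): [2.39, 2.39, 3.01, 3.14, 3.14, 3.14].

INTERFACE

Orientations are given as a rotation vector (axis times angle).
In Python, from workcell import get_obs, get_image, camera_model, close_job, silhouettes, tip_of, tip_reach gives the robot as it stands. The module is installed in compiled form; this text tells all that it offers.
- The arm moves only by the tool arm_command, never from a script. Its argument "targets" is a list of rows, each a list of 4 numbers: the shift along the tool's x, y, z in mm, then the turn about the tool's y in rad. A call has 1 to 20 rows; each row shifts and turns the commanded pose from where the row before left it, along the tool's axes as they then stand; what a row does not reach is not made up. A row lasts 1/12 s, in which the tool goes at most 41.7 mm and 7.16 degrees, less where a joint would pass 70% of its speed; a pose out of reach is approached as far as the arm can. A call is refused whole if a number of a shift passes 41.7 or a number of a turn 0.125, either way. A call with a gripper value outside its range is refused whole. "gripper" is the opening in per cent of the stroke, from 0 (shut) to 100 (fully open), set as the call begins (left out, the last holds). The fingers move at their own pace and stop on an object; the grip force is fixed at half the most. Time passes only in rows, so rows that do not move let the fingers close. It gives the time, the measured TCP pose, the force and the opening at its end, in the units of the state.
- get_obs(): the state, without advancing time (a new reading comes with each control period).
- get_image(name): name is "scene" or "top" or "wrist"; returns the picture (400x640x3 uint8, blue, green, red); there is no depth.
- camera_model(name): a dict with "mtx" (3x3 intrinsics, pixels), "position" and "orientation" of the camera in the world. Camera axes: x right, y up, looking along -z (the intrinsics and any distortion apply to the point x, -y, -z); pixel columns grow to the right and rows downward; lengths in mm; the calibration is good to about 2 mm. A picture is of the moment at which its call begins: read the wrist's pose just before it. camera_model takes no time and is no camera call; for the wrist camera it gives the pose at the moment of the call.
- close_job(): hands the job in, once; it reports no verdict.
Trained networks look in the newest picture that a camera, given by its name, has taken for a name from the list of things; names that differ only in an ending like _2 or _b are one class to them, and where a whole thing is asked for, a point or a joint stands for the part that bears it (a point fixed in the world has none). Each returns a list of dicts, best first, with "conf" (0 to 1); they miss things now and then, are a little off and sometimes report something else, mostly with a low value. They report only what shows in the picture. A call takes as long as a camera call.
- silhouettes(camera, thing): "pixels" (400x640 bool, what is visible of it) and "at" ([column, row] in pixels, amid what is visible of it).
- tip_of(camera, thing): "at" ([column, row] in pixels: a listed point, or the origin of a listed thing).
The state is a dict: "t": time; "qpos": joint angles; "qvel": joint speeds; "joint_torque": joint torques, N m; "ee_pos": TCP position; "orientation": TCP orientation; "ft_force": force on the tool from outside, world axes, zero at the start; "moment": the same for the moment, N m; "width": finger opening in mm.
Only numpy, scipy, OpenCV 4.12 (cv2) and the standard library are available. Lean on these libraries where they do the work, as an engineer would, in place of code of your own. Each camera call takes 0.05 s, during which the arm holds its last target. There are 200 camera calls.

## Working session

There is one attempt and no reset: what is moved stays moved. The work goes in short steps, Python scripts to look and compute and a tool call to move; the robot and the scene stay as the last step left them, time stands still between calls to the robot, and variables do not carry over. Pictures are saved under pics/ and viewed, about 12 in all and at most 16, crops included, and the job is handed in when it is done.

Besides the shell and the picture viewer there is one more tool, called after ">>>" by a JSON object that holds its "op" and its "data". arm_command: Moves the arm, as the interface text tells. Its arguments: {"type":"object","properties":{"targets":{"type":"array","items":{"type":"array","items":{"type":"number"}}},"gripper":{"type":"number"}},"required":["targets"]}

```bash
mkdir -p pics
cat > h.py <<'E'
import numpy as np, cv2
from scipy.spatial.transform import Rotation as R
from workcell import *
def rot(o):
    o=np.array(o,float)
    if o.shape==(3,3): return o
    if o.shape==(3,): return R.from_rotvec(o).as_matrix()
    raise ValueError(o)
def ray(cm,px,z):
    m=np.array(cm['mtx']);Rm=rot(cm['orientation'])
    d=np.linalg.inv(m)@[px[0],px[1],1]; d=Rm@(d*[1,-1,-1]); p=np.array(cm['position'],float)
    return (p+d*(z-p[2])/d[2])[:2]
def proj(cm,P):
    c=rot(cm['orientation']).T@(np.array(P,float)-cm['position'])*[1,-1,-1]
    q=np.array(cm['mtx'])@c; return q[:2]/q[2]
E
python3 - <<'E'
from h import *
for c in ['top','scene']:
    cv2.imwrite(f'pics/{c}0.png',get_image(c)); print(c,camera_model(c))
print(camera_model('wrist'))
o=get_obs();print(o); print(tip_reach if not callable(tip_reach) else tip_reach())
cm=camera_model('top')
for t,z in [('bearing',0),('small_bearing',0),('filter',0),('small_filter',0),('brake_pad',0),('carton',0),('post_nest',6),('round_nest',6),('square_nest',6),('pad_nest',6)]:
    for r in tip_of('top',t)[:3]: print(t,np.round(r['at'],1),round(r['conf'],2),np.round(ray(cm,r['at'],z),1))
E
```

```text
top {'mtx': array([[382.1963682 ,   0.        , 315.65019609],
       [  0.        , 382.1963682 , 200.83924637],
       [  0.        ,   0.        ,   1.        ]]), 'position': array([ 482.83966448,   -8.64981035, 1026.81604742]), 'orientation': array([ 0.05638469, -0.06845641, -1.54924921])}
scene {'mtx': array([[401.21880179,   0.        , 316.76763136],
       [  0.        , 401.21880179, 206.19667068],
       [  0.        ,   0.        ,   1.        ]]), 'position': array([1189.12931577, -495.75511206,  695.22533772]), 'orientation': array([0.81957983, 0.40288043, 0.90220179])}
{'mtx': array([[356.54354972,   0.        , 321.87644609],
       [  0.        , 356.54354972, 203.93337623],
       [  0.        ,   0.        ,   1.        ]]), 'position': array([ 259.01306249, -572.47008836,  384.30578162]), 'orientation': array([-0.22190021,  0.16263975, -1.25046615])}
{'t': 0.1, 'qpos': array([-1.27805506e+00,  4.23787247e-01,  1.63059971e+00, -1.82403229e-05,
        1.08859364e+00, -1.90078270e-02]), 'qvel': array([ 0.00168496, -0.00068889, -0.00244017, -0.00033693,  0.00041097,

[... 259 characters left out ...]
7734866, -0.97549798]), 'ft_force': array([-0.66107896, -0.36773143, -0.0208974 ]), 'moment': array([-0.05074004, -0.02753785, -0.06472659]), 'width': 87.83072933025633}
17.0
bearing [387.2 189.1] 0.82 [ 600.9 -208.7]
small_bearing [434.6 188.3] 0.6 [ 605.8 -337.3]
filter [378.1 234.6] 0.64 [ 477.7 -184.9]
small_filter [436.4 241.9] 0.78 [ 461.4 -341.5]
small_filter [228.2 183.4] 0.75 [607.2 221.3]
brake_pad [342.1 180.9] 0.68 [620.6 -86.2]
carton [332.9 243.3] 0.62 [452.1 -64.1]
post_nest [229.8 222.5] 0.64 [501.8 211.7]
round_nest [270.5 178.9] 0.73 [621.1 106.9]
square_nest [228.2 185.1] 0.78 [601.9 219.8]
pad_nest [267.9 218.1] 0.72 [515.6 110.7]
pad_nest [333.9 241.6] 0.27 [456.8 -66.4]
```

View pics/top0.png

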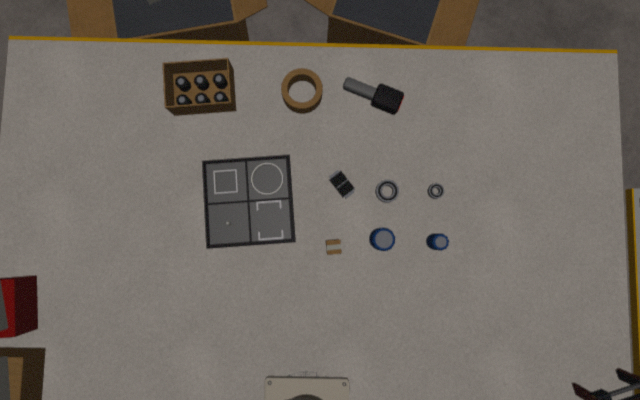

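The top view shows the tray with its nests at square (225,181), round (267,179), post (228,222) and pad (270,220). The parts are at pad (342,184), big bearing (387,190), small bearing (435,190), carton (333,246), big filter (382,239) and small filter (437,241).

```bash
cat >> h.py <<'E'
def go(x=None,y=None,z=None,jaw=None):
    """print deltas (tool axes) from the measured pose; jaw = wanted jaw direction yaw (world), mod pi"""
    o=get_obs();Rm=rot(o['orientation']);p=np.array(o['ee_pos'])
    d=np.array([v if v is not None else w for v,w in zip((x,y,z),p)])-p
    yaw=np.arctan2(Rm[1,0],Rm[0,0])
    print('pos',p.round(1),'jawyaw',yaw.round(3),'tilt',Rm[:,1].round(3),'t',o['t'],'w',round(o['width'],1),'q6',o['qpos'][5].round(2),'F',np.round(o['ft_force'],1))
    print('shift tool',(Rm.T@d).round(1))
    if jaw is not None:
        e=(jaw-yaw+np.pi/2)%np.pi-np.pi/2; print('turn about y',(-e).round(3))
E
python3 - <<'E'
from h import *
print(rot(get_obs()['orientation']).round(3))
go(530,-170,240,0)
E
```

```text
[[ 0.307  0.     0.952]
 [-0.952  0.     0.307]
 [-0.    -1.     0.   ]]
pos [ 191.8 -594.8  239.7] jawyaw -1.259 tilt [ 0.  0. -1.] t 0.6 w 87.8 q6 -0.02 F [0.2 1.4 0.7]
shift tool [-3.006e+02 -3.000e-01  4.523e+02]
turn about y -1.259
```

>>> {"op": "arm_command", "data": {"targets": [[-21.5,0,32.3,0],[-21.5,0,32.3,0],[-21.5,0,32.3,0],[-21.5,0,32.3,0],[-21.5,0,32.3,0],[-21.5,0,32.3,0],[-21.5,0,32.3,0],[-21.5,0,32.3,0],[-21.5,0,32.3,0],[-21.5,0,32.3,0],[-21.5,0,32.3,0],[-21.5,0,32.3,0],[-21.5,0,32.3,0],[-21.5,0,32.3,0],[0,0,0,-0.12],[0,0,0,-0.12],[0,0,0,-0.12],[0,0,0,-0.12],[0,0,0,-0.12],[0,0,0,-0.12]], "gripper": 100}}

```text
t: 2.27
ee_pos: [529.9, -169.5, 239.7]
orientation: [-1.53, 0.418, -0.418]
ft_force: [0.3, -0.6, -0.5]
width: 88.0
```

>>> {"op": "arm_command", "data": {"targets": [[0,0,0,-0.12],[0,0,0,-0.12],[0,0,0,-0.12],[0,0,0,-0.12],[0,0,0,-0.059],[0,0,0,0],[0,0,0,0],[0,0,0,0]]}}

```text
t: 2.93
ee_pos: [529.8, -169.6, 239.7]
orientation: [-1.571, 0.001, -0.002]
ft_force: [0.3, 0.4, 0.1]
width: 87.6
```

Run:
```python
from h import *
go(530,-170,240,0)
cm=camera_model('wrist');im=get_image('wrist');cv2.imwrite('pics/w1.png',im)
print(cm)
for t,z in [('bearing',0),('small_bearing',0),('filter',0),('small_filter',0),('brake_pad',0),('carton',0),('post_nest',6),('round_nest',6),('square_nest',6),('pad_nest',6)]:
    for r in tip_of('wrist',t)[:2]: print(t,np.round(r['at'],1),round(r['conf'],2),np.round(ray(cm,r['at'],z),1))
```

```text
pos [ 529.8 -169.6  239.7] jawyaw -0.002 tilt [ 0. -0. -1.] t 2.9333 w 87.6 q6 -0.33 F [0.3 0.4 0.1]
shift tool [ 0.2 -0.3 -0.4]
turn about y -0.002
{'mtx': array([[356.54354972,   0.        , 321.87644609],
       [  0.        , 356.54354972, 203.93337623],
       [  0.        ,   0.        ,   1.        ]]), 'position': array([531.6040619 , -99.66889033, 385.04246876]), 'orientation': array([-0.25710797,  0.00095062, -0.00081226])}
bearing [380. 208.] 0.93 [ 596.3 -205.7]
small_bearing [379.3 312. ] 0.62 [ 600.7 -336.5]
filter [266.5 187.3] 0.63 [ 470.1 -181.9]
small_filter [263.  306.5] 0.59 [ 459.9 -329. ]
brake_pad [400.4  90.8] 0.76 [612.2 -80.4]
carton [239.1  70.4] 0.9 [447.2 -60.5]
round_nest [382.6 209.3] 0.15 [ 598.2 -205.5]
pad_nest [401.9  92.3] 0.49 [612.6 -82.2]
```

View pics/w1.png

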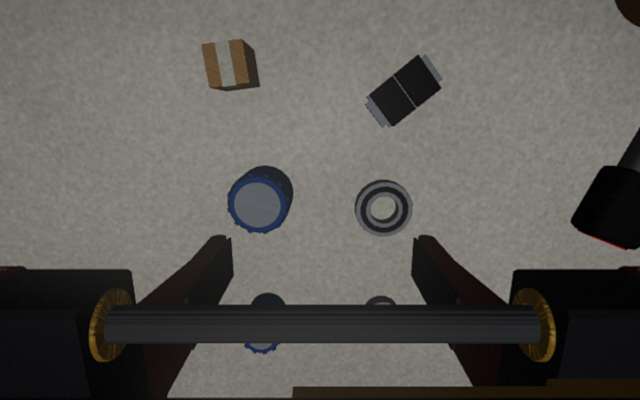

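The wrist view shows bearing top centre at (383,208), filter disc at (257,204), carton top around (227,65) and pad at (403,90). The two small parts sit behind the gripper at about (263,340) and (380,303). Next I fit poses from the silhouettes.

```bash
cat >> h.py <<'E'
from scipy.optimize import minimize
def cyl(r,h): 
    a=np.linspace(0,2*np.pi,60); return np.array([[r*np.cos(t),r*np.sin(t),z] for t in a for z in (0,h)])
def box(a,b,h,z0=0): return np.array([[sx*a/2,sy*b/2,z] for sx in(-1,1) for sy in(-1,1) for z in(z0,h)])
pads=np.vstack([box(76,28,5),box(59,40,14)])
SH=dict(bearing=cyl(31,16),small_bearing=cyl(21,16),filter=cyl(30,58),small_filter=cyl(22,58),carton=box(36,36,56),brake_pad=pads,
 square_nest=box(104,104,4),round_nest=box(104,104,4),post_nest=box(104,104,4),pad_nest=box(104,104,4))
def fit(cam,cm,thing,p0,z=0,near=None,k=4):
    ss=silhouettes(cam,thing)
    g=proj(cm,[*p0[:2],z+8]); ss=[s for s in ss if np.hypot(*(np.array(s['at'])-g))<60]
    if not ss: print(thing,'none');return None
    s=min(ss,key=lambda s:np.hypot(*(np.array(s['at'])-g)))
    M=cv2.resize(s['pixels'].astype(np.uint8),None,fx=k,fy=k,interpolation=cv2.INTER_NEAREST)>0
    def mask(v):
        c,sn=np.cos(v[2]),np.sin(v[2]); P=SH[thing]@np.array([[c,-sn,0],[sn,c,0],[0,0,1]]).T+[v[0],v[1],z]
        q=np.array([proj(cm,a) for a in P]); q=((q+.5)*k-.5)
        I=np.zeros(M.shape,np.uint8); hull=cv2.convexHull(np.round(q*16).astype(np.int32)); cv2.fillConvexPoly(I,hull,1,shift=4); return I>0
    f=lambda v:-(mask(v)&M).sum()/(mask(v)|M).sum()
    best=None
    for y0 in (p0[2],) if len(p0)>2 else (0,.4,.8,1.2,-.3):
        r=minimize(f,[*p0[:2],y0],method='Nelder-Mead',options=dict(initial_simplex=[[p0[0],p0[1],y0],[p0[0]+10,p0[1],y0],[p0[0],p0[1]+10,y0],[p0[0],p0[1],y0+.3]],maxiter=120,xatol=.1,fatol=1e-4))
        if best is None or r.fun<best.fun: best=r
    print(thing,best.x.round([1]) if 0 else np.round(best.x,2),'iou',round(-best.fun,3),'conf',round(s['conf'],2))
    return best.x
E
python3 - <<'E'
from h import *
cm=camera_model('wrist')
fit('wrist',cm,'bearing',(596,-206,0))
fit('wrist',cm,'filter',(470,-182,0))
fit('wrist',cm,'carton',(447,-60))
fit('wrist',cm,'brake_pad',(612,-81,.85))
cm=camera_model('top')
for t,p in dict(square_nest=(602,220),round_nest=(621,107),post_nest=(502,212),pad_nest=(515,110)).items(): fit('top',cm,t,(*p,0),6)
fit('top',cm,'small_filter',(460,-335,0)); fit('top',cm,'small_bearing',(603,-337,0));fit('top',cm,'bearing',(600,-209,0))
E
```

```text
bearing [ 5.9766e+02 -2.0268e+02  2.8000e-01] iou 0.786 conf 0.57
filter [ 4.7046e+02 -1.8482e+02  2.1000e-01] iou 0.915 conf 0.86
carton [446.91 -60.32   1.65] iou 0.954 conf 0.63
brake_pad [613.51 -80.74   0.68] iou 0.961 conf 0.67
square_nest [6.1029e+02 2.2535e+02 8.0000e-02] iou 0.956 conf 0.57
round_nest [6.2089e+02 1.1584e+02 1.0000e-01] iou 0.963 conf 0.67
post_nest [5.0267e+02 2.1518e+02 8.0000e-02] iou 0.962 conf 0.67
pad_nest [5.1153e+02 1.0519e+02 1.0000e-01] iou 0.964 conf 0.65
small_filter [ 4.6421e+02 -3.3074e+02  1.0000e-01] iou 0.882 conf 0.74
small_bearing [ 5.9918e+02 -3.3694e+02  2.4000e-01] iou 0.864 conf 0.62
bearing [ 5.9588e+02 -2.0604e+02  2.3000e-01] iou 0.657 conf 0.78
```

Run:
```python
from h import *
cm=camera_model('wrist'); print(ray(cm,(383.5,208),16), ray(cm,(257,204),58))
im=get_image('wrist'); 
E=cv2.Canny(im[170:245,345:425],60,150); 
pts=np.argwhere(E)[:,::-1]+[345,170]; print(len(pts), (pts.max(0)+pts.min(0))/2,pts.min(0),pts.max(0))
go(597,-205,100,0)
```

```text
[ 597.35225318 -201.1000794 ] [ 469.7100472  -185.77937853]
742 [389.  211.5] [354 179] [424 244]
pos [ 529.8 -169.7  239.7] jawyaw -0.0 tilt [ 0. -0. -1.] t 4.0833 w 87.9 q6 -0.33 F [ 0.   0.8 -0.2]
shift tool [ 67.2 139.7 -35.3]
turn about y -0.0
```

>>> {"op": "arm_command", "data": {"targets": [[16.9,30,-8.1,0],[16.9,30,-8.1,0],[16.9,30,-8.1,0],[16.9,30,-8.1,0],[0,30,0,0],[0,25,0,0],[0,20,0,0],[0,15,0,0],[0,9.5,0,0],[0,0,0,0],[0,0,0,0]]}}

```text
t: 5.0
ee_pos: [597.7, -202.1, 20.5]
orientation: [-1.571, -0.0, -0.0]
ft_force: [1.0, -0.7, 0.6]
width: 87.7
```

>>> {"op": "arm_command", "data": {"targets": [[0,0,0,0],[0,0,0,0],[0,0,0,0],[0,0,0,0],[0,0,0,0],[0,0,0,0],[0,0,0,0],[0,0,0,0]], "gripper": 0}}

```text
t: 5.67
ee_pos: [597.6, -202.1, 20.9]
orientation: [-1.571, -0.0, -0.0]
ft_force: [-2.0, 0.2, 6.7]
width: 61.0
```

>>> {"op": "arm_command", "data": {"targets": [[0,-25,0,0],[0,-35,0,0],[0,-35,0,0],[-5.3,-14,30.2,0],[-5.3,-14,30.2,0],[-5.3,-14,30.2,0],[-5.3,-14,30.2,0],[-5.3,-14,30.2,0],[-5.3,-14,30.2,0],[-5.3,-14,30.2,0],[-5.3,-14,30.2,0],[-5.3,-14,30.2,0],[0,0,0,0],[0,0,0,0],[0,0,0,0]]}}

```text
t: 6.92
ee_pos: [549.4, 69.5, 240.8]
orientation: [-1.571, -0.0, 0.001]
ft_force: [-0.3, -0.0, -1.8]
width: 61.3
```

Run:
```python
from h import *
cm=camera_model('wrist');cv2.imwrite('pics/w2.png',get_image('wrist'))
for t,p in dict(square_nest=(610,225),round_nest=(621,116),post_nest=(502,215),pad_nest=(511,105)).items():
    print(t,[(np.round(ray(cm,r['at'],6),1),round(r['conf'],2)) for r in tip_of('wrist',t)[:2]])
    fit('wrist',cm,t,(*p,.09),6)
go(502,214,150,0)
```

```text
square_nest [(array([613.2, 223.4]), 0.56)]
square_nest [6.1192e+02 2.2781e+02 1.0000e-01] iou 0.989 conf 0.95
round_nest [(array([623.9, 111.7]), 0.79)]
round_nest [6.2259e+02 1.1815e+02 1.0000e-01] iou 0.981 conf 0.94
post_nest [(array([502.3, 217.5]), 0.72)]
post_nest [5.0252e+02 2.1744e+02 9.0000e-02] iou 0.992 conf 0.76
pad_nest [(array([513.6, 102.8]), 0.74)]
pad_nest [5.1247e+02 1.0771e+02 9.0000e-02] iou 0.982 conf 0.82
pos [549.7  69.3 240.9] jawyaw -0.001 tilt [-0. -0. -1.] t 7.3667 w 60.9 q6 0.1 F [ 0.2 -0.2 -1.5]
shift tool [-47.8  91.  144.7]
turn about y -0.001
```

View pics/w2.png

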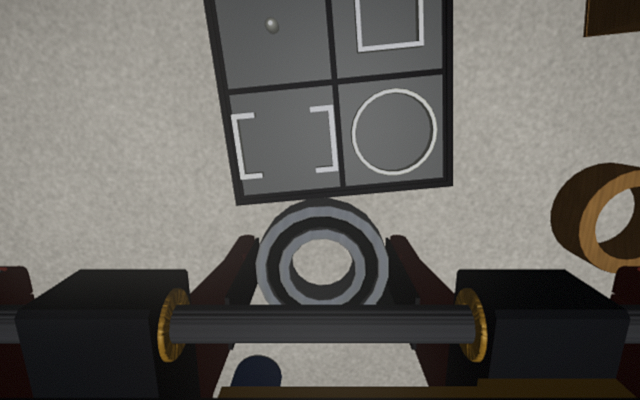

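The held bearing is in the jaws, and the tray insert positions agree with the top view within about 2 mm. The post is at (272,25). I'll place the bearing there.

>>> {"op": "arm_command", "data": {"targets": [[-9.4,20,29.5,0],[-9.4,20,29.5,0],[-9.4,20,29.5,0],[-9.4,20,29.5,0],[-9.4,20,29.5,0],[0,30,0,0],[0,25,0,0],[0,20,0,0],[0,12,0,0],[0,7,0,0],[0,7,0,0],[0,0,0,0]]}}

```text
t: 8.37
ee_pos: [502.8, 217.0, 39.7]
orientation: [-1.571, 0.001, 0.0]
ft_force: [-0.5, 0.0, -2.4]
width: 61.0
```

>>> {"op": "arm_command", "data": {"targets": [[0,4,0,0],[0,3,0,0],[0,1,0,0],[0,0,0,0],[0,0,0,0]]}}

```text
t: 8.78
ee_pos: [502.9, 217.3, 32.5]
orientation: [-1.571, -0.0, -0.0]
ft_force: [0.8, -0.4, -1.4]
width: 61.3
```

>>> {"op": "arm_command", "data": {"targets": [[0,1,0,0],[0,0,0,0],[0,0,0,0]]}}

```text
t: 9.03
ee_pos: [502.7, 217.3, 31.3]
orientation: [-1.571, -0.0, -0.0]
ft_force: [-0.4, -0.4, -1.4]
width: 61.3
```

>>> {"op": "arm_command", "data": {"targets": [[0,0,0,0],[0,0,0,0],[0,0,0,0],[0,0,0,0],[0,0,0,0],[0,-10,0,0],[0,-20,0,0],[0,-35,0,0],[0,-35,0,0],[0,-35,0,0],[0,0,0,0]], "gripper": 95}}

```text
t: 9.95
ee_pos: [506.3, 218.7, 173.3]
orientation: [-1.567, -0.008, -0.008]
ft_force: [0.2, 1.5, -0.5]
width: 83.5
```

Run:
```python
from h import *
go(470,-185,110,0.0); go(447,-60,110,.08)
cv2.imwrite('pics/w3.png',get_image('wrist'))
```

```text
pos [506.3 218.7 173.3] jawyaw -0.0 tilt [ 0.01   0.004 -1.   ] t 9.95 w 83.5 q6 0.39 F [ 0.2  1.5 -0.5]
shift tool [ -36.9   61.2 -404. ]
turn about y -0.0
pos [506.3 218.7 173.3] jawyaw -0.0 tilt [ 0.01   0.004 -1.   ] t 9.95 w 83.5 q6 0.39 F [ 0.2  1.5 -0.5]
shift tool [ -59.9   61.5 -279. ]
turn about y -0.08
```

View pics/w3.png

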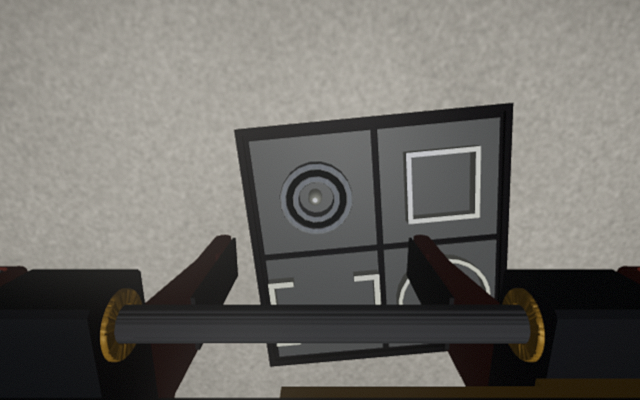

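The bearing sits flat around the post at (316,198). Filter next.

>>> {"op": "arm_command", "data": {"targets": [[-3.3,3,-36.7,0],[-3.3,3,-36.7,0],[-3.3,3,-36.7,0],[-3.3,3,-36.7,0],[-3.3,3,-36.7,0],[-3.3,3,-36.7,0],[-3.3,3,-36.7,0],[-3.3,3,-36.7,0],[-3.3,3,-36.7,0],[-3.3,3,-36.7,0],[-3.3,3,-36.7,0],[0,25,0,0],[0,0,0,0],[0,0,0,0]], "gripper": 100}}

```text
t: 11.17
ee_pos: [464.6, -185.9, 106.8]
orientation: [-1.569, 0.004, 0.003]
ft_force: [-0.0, 0.4, 0.1]
width: 87.8
```

Run:
```python
from h import *
go(470,-185.5,36,0.0)
```

```text
pos [ 464.6 -185.9  106.8] jawyaw -0.001 tilt [-0.004  0.002 -1.   ] t 11.1667 w 87.8 q6 -0.4 F [-0.   0.4  0.1]
shift tool [ 5.7 70.8  0.2]
turn about y -0.001
```

>>> {"op": "arm_command", "data": {"targets": [[5.7,0,0,0],[0,20,0,0],[0,20,0,0],[0,16,0,0],[0,10,0,0],[0,4.5,0,0],[0,0,0,0]]}}

```text
t: 11.75
ee_pos: [472.3, -185.6, 37.4]
orientation: [-1.57, -0.0, 0.002]
ft_force: [-0.1, 0.3, -0.6]
width: 87.8
```

>>> {"op": "arm_command", "data": {"targets": [[0,0,0,0],[0,0,0,0],[0,0,0,0],[0,0,0,0],[0,0,0,0],[0,0,0,0],[0,0,0,0],[0,0,0,0]], "gripper": 0}}

```text
t: 12.42
ee_pos: [471.8, -186.4, 38.1]
orientation: [-1.571, 0.0, 0.0]
ft_force: [-2.7, 0.0, 6.4]
width: 59.3
```

Run:
```python
from h import *
go(622,117.5,140,0.0)
```

```text
pos [ 471.8 -186.4   38.1] jawyaw -0.0 tilt [-0.  0. -1.] t 12.4167 w 59.3 q6 -0.4 F [-2.7  0.   6.4]
shift tool [ 150.1 -101.9  304. ]
turn about y -0.0
```

>>> {"op": "arm_command", "data": {"targets": [[0,-20,0,0],[0,-40,0,0],[0,-40,0,0],[15,0,30.4,0],[15,0,30.4,0],[15,0,30.4,0],[15,0,30.4,0],[15,0,30.4,0],[15,0,30.4,0],[15,0,30.4,0],[15,0,30.4,0],[15,0,30.4,0],[15,0,30.4,0],[0,20,0,0],[0,20,0,0],[0,0,0,0],[0,0,0,0]]}}

```text
t: 13.83
ee_pos: [620.8, 117.4, 96.5]
orientation: [-1.571, 0.003, 0.003]
ft_force: [-0.6, -0.1, -2.9]
width: 59.6
```

Run:
```python
from h import *
go(622,117.5,49,0.0)
cv2.imwrite('pics/s4.png',get_image('scene')[60:360,60:500])
```

```text
pos [620.8 117.4  96.5] jawyaw 0.0 tilt [-0.003 -0.001 -1.   ] t 13.8333 w 59.6 q6 0.17 F [-0.6 -0.1 -2.9]
shift tool [ 1.3 47.5  0.1]
turn about y 0.0
```

View pics/s4.png

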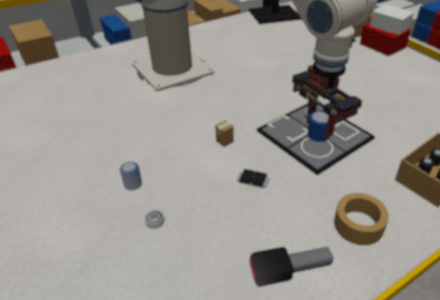

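The scene view shows the filter held above the round well (crop (319,125), well at (317,148)). The small parts are untouched.

>>> {"op": "arm_command", "data": {"targets": [[1.3,15,0,0],[0,12,0,0],[0,8,0,0],[0,6,0,0],[0,4,0,0],[0,2,0,0],[0,0,0,0],[0,0,0,0]]}}

```text
t: 14.55
ee_pos: [623.6, 117.6, 50.8]
orientation: [-1.571, -0.0, -0.0]
ft_force: [0.2, -0.0, -2.2]
width: 59.5
```

>>> {"op": "arm_command", "data": {"targets": [[0,0,0,0],[0,0,0,0],[0,0,0,0],[0,0,0,0],[0,0,0,0],[0,-10,0,0],[0,-20,0,0],[0,-35,0,0],[0,-35,0,0],[0,-25,0,0],[0,0,0,0],[0,0,0,0],[0,0,0,0]], "gripper": 100}}

```text
t: 15.63
ee_pos: [622.9, 117.5, 175.5]
orientation: [-1.571, 0.0, 0.0]
ft_force: [-0.6, -0.5, -0.7]
width: 88.1
```

Run:
```python
from h import *
go(447,-60,170,0.08)
```

```text
pos [622.9 117.5 175.5] jawyaw 0.0 tilt [-0.001 -0.    -1.   ] t 15.6333 w 88.1 q6 0.17 F [-0.6 -0.5 -0.7]
shift tool [-175.9    5.6 -177.5]
turn about y -0.08
```

>>> {"op": "arm_command", "data": {"targets": [[-25.1,0,-25.4,0],[-25.1,5,-25.4,0],[-25.1,10,-25.4,0],[-25.1,10,-25.4,0],[-25.1,10,-25.4,0],[-25.1,10,-25.4,0],[-25.1,10,-25.4,0],[0,10,0,-0.08],[0,0,0,0],[0,0,0,0]]}}

```text
t: 16.47
ee_pos: [446.9, -60.3, 109.7]
orientation: [-1.569, -0.059, 0.063]
ft_force: [-0.3, 0.0, 0.6]
width: 87.8
```

Run:
```python
from h import *
go(447,-60,37,0.08)
```

```text
pos [446.9 -60.3 109.7] jawyaw 0.077 tilt [-0.003  0.001 -1.   ] t 16.4667 w 87.8 q6 -0.24 F [-0.3  0.   0.6]
shift tool [ 0.3 72.7  0.2]
turn about y -0.003
```

>>> {"op": "arm_command", "data": {"targets": [[0,20,0,0],[0,20,0,0],[0,18,0,0],[0,10,0,0],[0,4.5,0,0],[0,0,0,0],[0,0,0,0]]}}

```text
t: 17.05
ee_pos: [448.2, -60.0, 38.5]
orientation: [-1.57, -0.063, 0.063]
ft_force: [0.8, -0.1, -0.3]
width: 87.8
```

>>> {"op": "arm_command", "data": {"targets": [[0,0,0,0],[0,0,0,0],[0,0,0,0],[0,0,0,0],[0,0,0,0],[0,0,0,0],[0,0,0,0],[0,0,0,0],[0,0,0,0],[0,0,0,0],[0,0,0,0]], "gripper": 0}}

```text
t: 17.97
ee_pos: [447.6, -60.2, 38.2]
orientation: [-1.57, -0.063, 0.063]
ft_force: [-0.7, 0.5, 0.8]
width: 35.9
```

Run:
```python
from h import *
go(611.5,227,160,0.095)
```

```text
pos [447.6 -60.2  38.2] jawyaw 0.08 tilt [-0.  0. -1.] t 17.9667 w 35.9 q6 -0.24 F [-0.7  0.5  0.8]
shift tool [ 186.3 -121.9  273.2]
turn about y -0.015
```

>>> {"op": "arm_command", "data": {"targets": [[0,-22,0,0],[0,-40,0,0],[0,-40,0,0],[0,-20,0,0],[20.7,0,30.4,0],[20.7,0,30.4,0],[20.7,0,30.4,0],[20.7,0,30.4,0],[20.7,0,30.4,0],[20.7,0,30.4,0],[20.7,0,30.4,0],[20.7,0,30.4,0],[20.7,0,30.4,0],[0,0,0,-0.015],[0,0,0,0],[0,0,0,0]]}}

```text
t: 19.3
ee_pos: [610.6, 227.0, 159.4]
orientation: [-1.57, -0.073, 0.076]
ft_force: [0.1, 0.4, -0.9]
width: 36.4
```

Run:
```python
from h import *
go(611.5,227,50,0.095)
```

```text
pos [610.6 227.  159.4] jawyaw 0.095 tilt [-0.002 -0.001 -1.   ] t 19.3 w 36.4 q6 0.24 F [ 0.1  0.4 -0.9]
shift tool [  1.1 109.4   0. ]
turn about y 0.0
```

>>> {"op": "arm_command", "data": {"targets": [[1,30,0,0],[0,25,0,0],[0,20,0,0],[0,14,0,0],[0,9,0,0],[0,6,0,0],[0,4,0,0],[0,2.5,0,0],[0,0,0,0],[0,0,0,0]]}}

```text
t: 20.13
ee_pos: [613.0, 227.6, 50.4]
orientation: [-1.569, -0.075, 0.074]
ft_force: [0.1, -0.0, -0.3]
width: 35.9
```

>>> {"op": "arm_command", "data": {"targets": [[0,0,0,0],[0,0,0,0],[0,0,0,0],[0,0,0,0],[0,0,0,0],[0,0,0,0],[0,-10,0,0],[0,-20,0,0],[0,-35,0,0],[0,-35,0,0],[0,-25,0,0],[0,0,0,0],[0,0,0,0],[0,0,0,0]], "gripper": 100}}

```text
t: 21.3
ee_pos: [612.0, 227.3, 174.4]
orientation: [-1.57, -0.074, 0.075]
ft_force: [0.3, -0.3, 0.4]
width: 88.0
```

Run:
```python
from h import *
go(613.5,-81,150,0.68+np.pi/2)
cv2.imwrite('pics/w5.png',get_image('wrist'))
```

```text
pos [612.  227.3 174.4] jawyaw 0.095 tilt [-0.001 -0.    -1.   ] t 21.3 w 88.0 q6 0.24 F [ 0.3 -0.3  0.4]
shift tool [ -27.7   24.5 -307. ]
turn about y 0.986
```

View pics/w5.png

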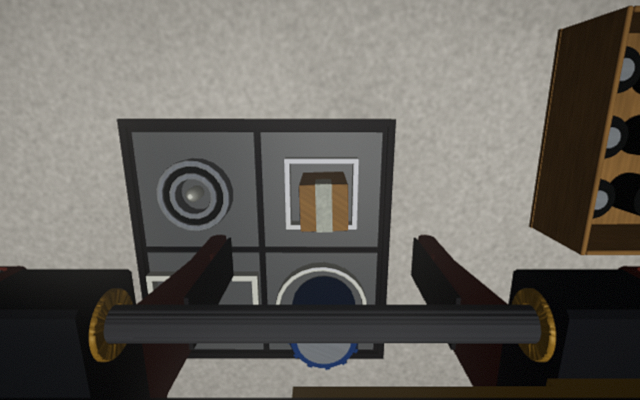

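The carton stands in the square well at (324,205), and the filter is in the round well at about (325,325). Last part is the brake pad.

>>> {"op": "arm_command", "data": {"targets": [[-3.1,2.7,-34.1,0],[-3.1,2.7,-34.1,0],[-3.1,2.7,-34.1,0],[-3.1,2.7,-34.1,0],[-3.1,2.7,-34.1,0],[-3.1,2.7,-34.1,0],[-3.1,2.7,-34.1,0],[-3.1,2.7,-34.1,0],[-3.1,2.7,-34.1,0],[0,0,0,0.12],[0,0,0,0.12],[0,0,0,0.12],[0,0,0,0.12],[0,0,0,0.12],[0,0,0,0.12],[0,0,0,0.12],[0,0,0,0.12],[0,0,0,0.026],[0,0,0,0],[0,0,0,0]]}}

```text
t: 23.02
ee_pos: [613.0, -80.5, 148.9]
orientation: [-1.458, 0.697, -0.693]
ft_force: [-0.6, 0.3, -0.2]
width: 87.4
```

Run:
```python
from h import *
go(613.5,-81,20,0.68+np.pi/2)
cv2.imwrite('pics/w6.png',get_image('wrist'))
```

```text
pos [613.  -80.5 148.9] jawyaw -0.89 tilt [-0.003  0.    -1.   ] t 23.0167 w 87.4 q6 0.74 F [-0.6  0.3 -0.2]
shift tool [  0.9 128.9   0.3]
turn about y 0.001
```

View pics/w6.png

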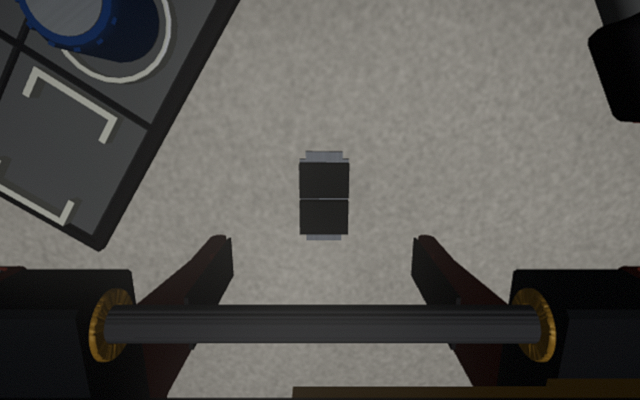

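The pad is aligned and centred between the jaws at (324,198). I'll descend and grip.

>>> {"op": "arm_command", "data": {"targets": [[0.5,30,0.3,0],[0,35,0,0],[0,25,0,0],[0,20,0,0],[0,12,0,0],[0,7,0,0],[0,0,0,0],[0,0,0,0]]}}

```text
t: 23.73
ee_pos: [614.8, -80.9, 21.8]
orientation: [-1.456, 0.695, -0.696]
ft_force: [0.0, 0.5, 0.1]
width: 87.9
```

>>> {"op": "arm_command", "data": {"targets": [[0,0,0,0],[0,0,0,0],[0,0,0,0],[0,0,0,0],[0,0,0,0],[0,0,0,0],[0,0,0,0],[0,0,0,0],[0,0,0,0],[0,0,0,0],[0,0,0,0]], "gripper": 0}}

```text
t: 24.65
ee_pos: [614.5, -80.9, 21.4]
orientation: [-1.457, 0.695, -0.696]
ft_force: [-0.2, -0.2, 1.4]
width: 39.6
```

Run:
```python
from h import *
go(512.5,107.5,130,.095+np.pi/2)
```

```text
pos [614.5 -80.9  21.4] jawyaw -0.891 tilt [ 0.  0. -1.] t 24.65 w 39.6 q6 0.74 F [-0.2 -0.2  1.4]
shift tool [-210.6 -108.6   39.1]
turn about y 0.585
```

>>> {"op": "arm_command", "data": {"targets": [[0,-20,0,0],[0,-38,0,0],[0,-38,0,0],[0,-13,0,0],[-35.1,0,6.5,0],[-35.1,0,6.5,0],[-35.1,0,6.5,0],[-35.1,0,6.5,0],[-35.1,0,6.5,0],[-35.1,0,6.5,0],[0,0,0,0.117],[0,0,0,0.117],[0,0,0,0.117],[0,0,0,0.117],[0,0,0,0.117],[0,0,0,0],[0,0,0,0]]}}

```text
t: 26.07
ee_pos: [511.9, 107.3, 129.8]
orientation: [-1.255, 1.137, -1.136]
ft_force: [1.3, -0.2, -1.4]
width: 39.5
```

Run:
```python
from h import *
go(512.5,107.5,31.5,.095+np.pi/2)
cv2.imwrite('pics/w7.png',get_image('wrist'))
```

```text
pos [511.9 107.3 129.8] jawyaw -1.472 tilt [-0.001 -0.    -1.   ] t 26.0667 w 39.5 q6 1.66 F [ 1.3 -0.2 -1.4]
shift tool [-0.1 98.3  0.7]
turn about y 0.003
```

View pics/w7.png

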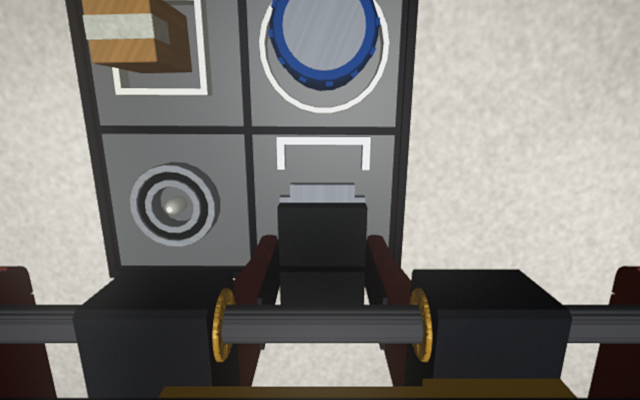

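The pad is aligned with its nest's stops at (324,150). I'll lower it.

>>> {"op": "arm_command", "data": {"targets": [[0,30,0.5,0],[0,25,0,0],[0,16,0,0],[0,10,0,0],[0,7,0,0],[0,5,0,0],[0,3,0,0],[0,2,0,0],[0,0,0,0],[0,0,0,0],[0,0,0,0]]}}

```text
t: 27.03
ee_pos: [513.3, 107.5, 33.0]
orientation: [-1.252, 1.138, -1.139]
ft_force: [0.2, 0.7, -2.1]
width: 39.5
```

>>> {"op": "arm_command", "data": {"targets": [[0,0,0,0],[0,0,0,0],[0,0,0,0],[0,0,0,0],[0,0,0,0],[0,-10,0,0],[0,-20,0,0],[0,-35,0,0],[0,-35,0,0],[0,-35,-10,0],[0,-30,-25,0],[0,-30,-25,0],[0,0,-25,0],[0,0,0,0],[0,0,0,0],[0,0,0,0]], "gripper": 75}}

```text
t: 28.37
ee_pos: [428.8, 99.5, 227.8]
orientation: [-1.252, 1.138, -1.139]
ft_force: [-0.2, -0.2, 0.1]
width: 65.9
```

Run:
```python
from h import *
go(512.5,107.5,31.5)
cm=camera_model('wrist');cv2.imwrite('pics/w8.png',get_image('wrist'))
for t,p in dict(bearing=(502,217,0),filter=(622,117,0),carton=(612,227,.095),brake_pad=(512,107,.095)).items():
    fit('wrist',cm,t,p,10)
ct=camera_model('top');get_image('top')
for t,p in dict(bearing=(502,217,0),filter=(622,117,0),carton=(612,227,.095),brake_pad=(512,107,.095)).items(): fit('top',ct,t,p,10)
fit('top',ct,'small_filter',(460,-335,0)); fit('top',ct,'small_bearing',(603,-337,0))
```

```text
pos [428.8  99.5 227.8] jawyaw -1.476 tilt [ 0.001  0.    -1.   ] t 28.3667 w 65.9 q6 1.68 F [-0.2 -0.2  0.1]
shift tool [ -0.  196.4  83.9]
bearing [5.0419e+02 2.1604e+02 1.1000e-01] iou 0.773 conf 0.93
filter none
carton none
brake_pad [5.1325e+02 1.0845e+02 9.0000e-02] iou 0.974 conf 0.6
bearing [5.0243e+02 2.1388e+02 3.5000e-01] iou 0.74 conf 0.69
filter [6.2246e+02 1.1569e+02 2.6000e-01] iou 0.915 conf 0.57
carton [6.1266e+02 2.2580e+02 8.0000e-02] iou 0.929 conf 0.78
brake_pad [5.1196e+02 1.0632e+02 1.0000e-01] iou 0.849 conf 0.8
small_filter [ 4.6430e+02 -3.3229e+02  1.3000e-01] iou 0.883 conf 0.55
small_bearing [ 5.9997e+02 -3.3557e+02  1.0000e-02] iou 0.818 conf 0.48
```

View pics/w8.png

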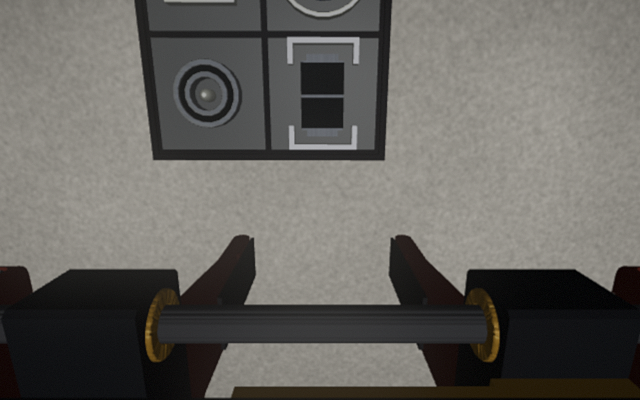

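The pad is down between its stops at (323,95) and the bearing is on its post at (207,93). Every part is within about 2.5 mm of its nest, and the small parts haven't moved.

```bash
python3 -c "
from workcell import *
print(close_job())"
```

```text
the job is handed in; nothing more can be done
None
```

All four ordered parts are in their nests and released: the larger bearing on the post, the larger filter in the round well, the carton in the square well and the brake pad between its stops. I handed the job in at about 29 s of robot time.

**Position checks:** In the final top view each part measured within about 3 mm of its nest centre. The pad is lengthwise within about 0.01 rad. The smaller filter and bearing are within about 2 mm of where they started, which is within measurement noise. The gripper was clear of everything at about 228 mm height.

**Checks that fell short:**
- The last wrist picture did not include the filter and carton, so their final positions rest on the top view alone.
- The bearing fits scored only about 0.75 overlap, because the outline used was a solid disc without the bore.
- The filter and pad were let go about 1–2 mm above their plates. I judged their seating by eye from the pictures and did not measure the height.

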